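Turn the rice cooker's lid until its tab drops into the notch

ROBOT

A 6-joint arm with a two-finger parallel gripper is mounted at the origin on a cart in front of the work surface, level with it; the furniture and walls round the work are solid. World frame = base frame: x ahead of the robot, y to its left, z up, the work surface at z = 0. Lengths are in m, angles in rad, forces in N, time in s.
With the tool pointing down it reaches from about 0.25 to 0.85 m from the base axis. Payload 12.5 kg.
Tool frame: the origin (TCP) lies at the very end of the fingers, on their centre line; the grasp point (between the pads) lies 19 mm behind it; z points along the fingers, y is the line along which they close (so a half turn about z gives the same grasp; the last joint's range is limited). The gripper opens to 93 mm and grips with 3 to 60 N. Pads are 15 mm wide; open, the fingers measure 128 mm over their backs; the gripper's body (75 mm by 188 mm) begins 65 mm behind the grasp point.
Start: joints at [1.078, 0.351, 1.652, -0, 1.139, -0.085], TCP at [0.218, 0.505, 0.219] pointing down, gripper open.
Joint ranges: [-2.75, 2.75], [-0.79, 2.1], [0.01, 2.65], [-1.57, 4.71], [0.07, 3.14], [-2.87, 2.87]. Speed limits (rad/s): [2.22, 2.22, 2.79, 3.14, 3.14, 3.14].

INTERFACE

Orientations are given as a rotation vector (axis times angle).
In Python, from cell import arm gives the robot as it stands. The module is installed in compiled form; this text tells all that it offers.
- The arm moves only by the tool step_arm, never from a script. Its argument "deltas" is a list of rows, each a list of 7 numbers: the shift along the tool's x, y, z in m, then the turn, a rotation vector about the tool's x, y, z in degrees, then the closure, from -1 (fully open) to 1 (shut). A call has 1 to 20 rows; each row shifts and turns the commanded pose from where the row before left it, along the tool's axes as they then stand; what a row does not reach is not made up. A row lasts 1/12 s, in which the tool goes at most 41.7 mm and 7.16 degrees, less where a joint would pass 70% of its speed; a pose out of reach is approached as far as the arm can. A call is refused whole if a number of a shift passes 0.0417 or a number of a turn 7.16, either way. A call with a gripper value outside its range is refused whole. The fingers move at their own pace and stop on an object; "squeeze" is the grip in N (left out, the last holds). Time passes only in rows, so rows that do not move let the fingers close. It gives the time, the measured TCP pose, the force, the opening and the grip force at its end, in the units of the state.
- arm.observe(): the state, without advancing time (a new reading comes with each control period).
- arm.grab_frame(name): name is "scene" or "top"; returns (picture, depth): 480x640x3 uint8, red, green, blue; 480x640 float32, m along the optical axis (not along the pixel's ray), 0 where there is no reading.
- arm.get_calibration(name): a dict with "camera_matrix" (3x3 intrinsics, pixels), "k1" (the pictures are not rectified: a ray, as slopes to the right and down, at radius r is drawn at 1 + k1 r^2 times it, then the intrinsics apply), "extrinsics" (4x4, takes a point from world to camera coordinates). Camera axes: x right, y down, z forward; pixel columns grow to the right and rows downward; lengths in m; the calibration is good to about 2 mm. A picture is of the moment at which its call begins. get_calibration takes no time and is no camera call.
- arm.close_job(): hands the job in; it is judged then, once.
Trained networks look in the newest picture that a camera, given by its name, has taken for a name from the list of things; names that differ only in an ending like _2 or _b are one class to them, and where a whole thing is asked for, a point or a joint stands for the part that bears it (a point fixed in the world has none). Each returns a list of dicts, best first, with "score" (0 to 1); they miss things now and then, are a little off and sometimes report something else, mostly with a low value. They report only what shows in the picture. A call takes as long as a camera call.
- arm.regions_of(camera, label): "mask" (480x640 bool, what is visible of it) and "rect" ([centre column, centre row, width, height] in pixels, round what is visible of it).
The state is a dict: "time": time; "q": joint angles; "joint_velocities": joint speeds; "effort": joint torques, N m; "ee_pos": TCP position; "eef_rot": TCP orientation; "force": force on the tool from outside, world axes, zero at the start; "ft_torque": the same for the moment, N m; "width": opening from 0.0 (shut) to 1.0 (fully open); "gripper_force": force on a finger pad.
Only numpy, scipy, OpenCV 4.12 (cv2) and the standard library are available. Lean on these libraries where they do the work, as an engineer would, in place of code of your own. Each camera call takes 0.05 s, during which the arm holds its last target. There are 200 camera calls.

TASK

The lid of the rice cooker was put on askew: its tab rides on the rim, so the lid sits cocked. Turn the lid round on the cooker until the tab drops into the notch in the rim above the control panel and the lid lies flat and fully home, then let go. Leave the mug, the wooden salt cellar and the shaker where they stand.

Things in the scene. Friction and masses are not known exactly. Their poses are not given: they have to be found in the camera images.
- cooker: Round white rice cooker, 192 mm across, 104 mm high, standing firm (does not move). Origin: centre of its underside, z up. Its dark control panel faces its -x. On top a flat polished steel rim (top face at z = 104 mm, inner radius 70, outer 96, mouth 20 mm deep) with one notch cut across it at -x, 26 mm wide, 13 mm deep. The lid slides easily on it.
- cooker_notch (a point): Middle of the rim's notch, at the level of the rim's top face, 83 mm from the cooker's axis, towards the cooker's -x. Axes as the cooker's.
- lid: Loose round metal lid, 172 mm across, about 0.35 kg. Origin: centre of its flange's underside, 104 mm above the cooker's origin when home (then both have the same axes). Its top face is 4 mm above the origin at the edge, 10 mm at the middle. A plug below, 135 mm across and 14 mm deep, keeps it centred in the mouth (2.5 mm play). It turns either way without limit and fits one way only.
- lid_ridge (a point): Centre of the lid's handle: a straight upright black ridge along the lid's x axis through its middle, 130 mm long, 16 mm thick, 34 mm high (from 10 to 44 mm above the lid's origin). This point is half-way up it, 27 mm above the lid's origin. Axes as the lid's: -x points to the tab.
- lid_tab (a point): Black tab on the lid's -x side, 20 mm wide, reaching 104 mm from the lid's axis and 10 mm below the flange. Off the notch it rides on the rim and tilts the lid 0.06 rad; over the notch it drops in by its own weight. Point: at the flange's underside, 83 mm from the lid's axis; it coincides with cooker_notch when home, about 10 mm higher when riding.
- mug: White mug with a handle, 82 x 112 x 94 mm, standing on the cold black hob to the right of the cooker; origin at the centre of its underside.
- salt: Round wooden salt cellar, 70 mm in diameter, 68 mm high, on the worktop to the right of and nearer than the cooker; origin at the centre of its underside.
- shaker: Small grey shaker, 44 mm in diameter, 90 mm high, on the worktop to the left of and nearer than the cooker; origin at the centre of its underside.

How it is judged:
By the outcome, as a careful person would: the job done as asked, in the order asked, and still so for the second after the job is handed in, with the robot touching nothing.
It also fails if it takes over 56 s, if anything falls off the work surface, if the arm or the gripper's body presses on something with over 40 N, if the wrist force passes 120 N, or if a joint passes its speed limit or range.

## Working session

There is one attempt and no reset: what is moved stays moved. The work goes in short steps, Python scripts to look and compute and a tool call to move; the robot and the scene stay as the last step left them, time stands still between calls to the robot, and variables do not carry over. Pictures are saved under pics/ and viewed, at most 10 in all, crops included, and the job is handed in when it is done.

Besides the shell and the picture viewer there is one more tool, called after ">>>" by a JSON object that holds its "fn" and its "kwargs". step_arm: Moves the arm, as the interface text tells. Its arguments: {"type":"object","properties":{"deltas":{"type":"array"},"squeeze":{"type":"number"}},"required":["deltas"]}

```bash
mkdir -p pics; cat > h.py <<'E'
import numpy as np, cv2
from cell import arm
def cloud(name,depth):
    c=arm.get_calibration(name);K=np.array(c["camera_matrix"]);k1=c["k1"];E=np.array(c["extrinsics"])
    v,u=np.mgrid[:480,:640]
    p=np.stack([u.ravel(),v.ravel()],1).astype(np.float64)[:,None]
    n=cv2.undistortPoints(p,K,np.array([k1,0,0,0.])).reshape(480,640,2)
    P=np.dstack([n[...,0]*depth,n[...,1]*depth,depth])
    W=(P-E[:3,3])@E[:3,:3]
    W[depth<=0]=np.nan
    return W
E
python3 - <<'E'
from h import *
s=arm.observe();print(s["ee_pos"],s["eef_rot"],s["time"])
ims=[]
for n in("top","scene"):
    im,d=arm.grab_frame(n);W=cloud(n,d);ims.append(im)
    cv2.imwrite(f"pics/{n}0.png",im[...,::-1])
    for l in("cooker","cooker_notch","lid","lid_ridge","lid_tab","mug","salt","shaker"):
        for r in arm.regions_of(n,l)[:2]:
            P=W[r["mask"]];P=P[~np.isnan(P[:,0])]
            print(n,l,round(r["score"],2),np.round(r["rect"]),len(P),np.round(np.median(P,0),3) if len(P) else'',np.round(np.percentile(P,[2,98],axis=0),3).tolist() if len(P) else'')
    np.save(n+"0.npy",W)
E
```

```text
[0.21794362 0.50461031 0.21810897] [-6.36077127e-01 -3.07623463e+00  1.69352031e-03] 0.0
top cooker 0.65 [292. 232.  73.  77.] 1087 [0.467 0.145 0.101] [[0.433, 0.079, 0.005], [0.622, 0.263, 0.11]]
top cooker_notch 0.81 [290. 230.  70.  80.] 1160 [0.47  0.146 0.101] [[0.433, 0.078, 0.0], [0.641, 0.264, 0.113]]
top lid 0.68 [289. 226.  72.  64.] 3211 [0.523 0.171 0.118] [[0.453, 0.095, 0.105], [0.608, 0.251, 0.155]]
top lid_ridge 0.85 [287. 231.  73.  59.] 3210 [0.524 0.173 0.118] [[0.453, 0.096, 0.105], [0.608, 0.252, 0.155]]
top lid_tab 0.72 [288. 228.  71.  62.] 3071 [0.523 0.172 0.119] [[0.454, 0.098, 0.108], [0.606, 0.249, 0.155]]
top mug 0.93 [431. 254.  38.  44.] 1061 [ 0.568 -0.212  0.049] [[0.514, -0.248, 0.007], [0.61, -0.171, 0.103]]
top salt 0.63 [368. 308.  33.  31.] 611 [ 0.386 -0.074  0.057] [[0.357, -0.105, 0.018], [0.422, -0.044, 0.066]]
top shaker 0.74 [193. 261.  16.  23.] 256 [0.393 0.406 0.066] [[0.38, 0.392, 0.026], [0.413, 0.427, 0.092]]
top shaker 0.2 [287. 227.  71.  61.] 3174 [0.524 0.172 0.119] [[0.455, 0.095, 0.106], [0.607, 0.252, 0.155]]
scene cooker 0.78
[... 294 characters left out ...]
, [0.609, 0.247, 0.154]]
scene lid_ridge 0.58 [317. 227.  82.  57.] 3433 [0.521 0.16  0.119] [[0.456, 0.093, 0.108], [0.609, 0.249, 0.154]]
scene lid_ridge 0.27 [216. 213.  16.  34.] 437 [0.398 0.4   0.05 ] [[0.384, 0.392, 0.006], [0.417, 0.418, 0.089]]
scene lid_tab 0.97 [314. 227.  84.  56.] 3474 [0.521 0.161 0.118] [[0.457, 0.093, 0.107], [0.612, 0.252, 0.154]]
scene mug 0.63 [448. 354.  51.  61.] 2216 [ 0.562 -0.212  0.063] [[0.518, -0.253, 0.013], [0.611, -0.175, 0.1]]
scene salt 0.97 [340. 354.  36.  40.] 1267 [ 0.388 -0.088  0.056] [[0.362, -0.112, 0.007], [0.426, -0.048, 0.064]]
scene salt 0.38 [216. 213.  18.  37.] 472 [0.398 0.401 0.049] [[0.384, 0.392, 0.0], [0.419, 0.466, 0.089]]
```

View pics/top0.png

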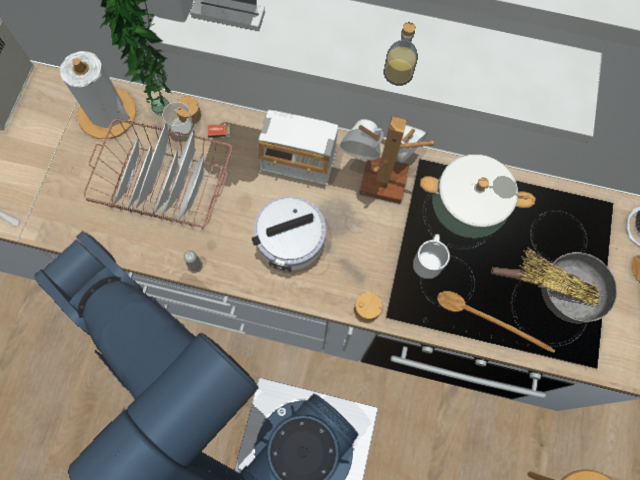

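View pics/scene0.png

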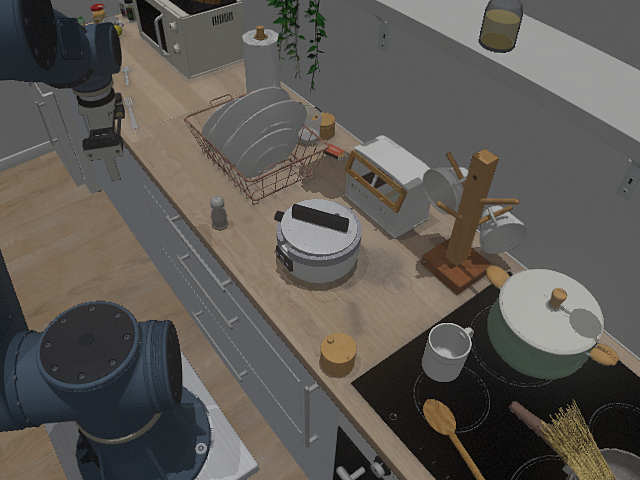

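```bash
python3 - <<'E'
from h import *
from scipy.optimize import least_squares
for n in("top","scene"):
    W=np.load(n+"0.npy");im=cv2.imread(f"pics/{n}0.png");g=im.max(2).astype(int)
    near=(np.hypot(W[...,0]-.528,W[...,1]-.172)<.13)
    m=near&(W[...,2]>.09)
    # cooker circle: side wall points
    s=near&(W[...,2]>.03)&(W[...,2]<.085);P=W[s]
    f=least_squares(lambda c:np.hypot(P[:,0]-c[0],P[:,1]-c[1])-.096,[.528,.172],loss="soft_l1",f_scale=.002);c=f.x
    print(n,"wall c",c,len(P))
    R=W[near&(W[...,2]>.135)&(g<90)];mu=np.median(R,0);q=R[:,:2]-R[:,:2].mean(0);_,_,V=np.linalg.svd(q);print("ridge c",R.mean(0),np.degrees(np.arctan2(*V[0][::-1])),np.ptp(q@V[0]),np.ptp(q@V[1]),len(R))
    D=W[near&(g<60)&(W[...,2]<.09)&(W[...,2]>.02)];print("panel",D.mean(0),len(D),np.degrees(np.arctan2(*(D[:,:2].mean(0)-c)[::-1])))
    rr=np.hypot(W[...,0]-c[0],W[...,1]-c[1])
    T=W[(rr>.08)&(rr<.112)&(g<70)&(W[...,2]>.097)];a=np.degrees(np.arctan2(T[:,1]-c[1],T[:,0]-c[0]))%360
    print("dark at rim",np.histogram(a,bins=36,range=(0,360))[0])
    u,v=(250,190) if n=="top" else (265,190)
    cv2.imwrite(f"pics/{n}c.png",cv2.resize(im[v:v+100,u:u+110],None,fx=5,fy=5,interpolation=cv2.INTER_CUBIC))
a=cv2.imread("pics/topc.png");b=cv2.imread("pics/scenec.png");cv2.imwrite("pics/c.png",cv2.resize(np.hstack([a,b]),(800,364)))
E
```

```text
top wall c [0.53067503 0.17350568] 289
ridge c [0.52729301 0.17125625 0.14979327] 125.57363044519295 0.1251196646341823 0.015348789342494588 306
panel [0.43342683 0.17055819 0.06637133] 35 -178.2639590231956
dark at rim [ 0  0  0  0  0  0  0  0  0  0  0  0 29 13  0  0  0  0  0  0  0  0  0  0
  0  0  0  0  0  0  0  0  0  0  0  0]
scene wall c [0.53420566 0.17422447] 1166
ridge c [0.53175908 0.16933214 0.14731602] -54.05755227872798 0.1288972688253091 0.020909421858024236 576
panel [0.43748461 0.16836208 0.06671644] 153 -176.5314690716804
dark at rim [ 0  0  0  0  0  0  0  0  0  0  0  3 38 33  0  2  6  4  2  8  8  8  8  3
  8  6  7  5  6  3  2  0  0  0  0  0]
```

View pics/c.png

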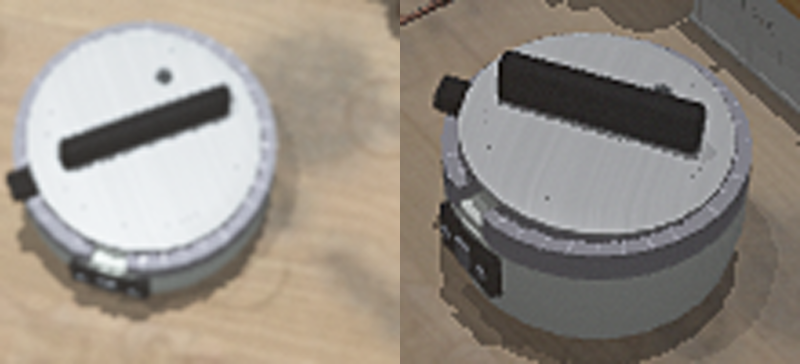

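The close crop shows the tab at its left, (20,183), and the notch and panel below, (108,262), so the lid needs about +58° (anticlockwise seen from above). I'll check clearances and work out the moves next.

```bash
python3 - <<'E'
from h import *
from scipy.spatial.transform import Rotation as R
s=arm.observe();M=R.from_rotvec(s["eef_rot"]).as_matrix()
print(np.round(M,3)); d=np.array([.53,.172,.20])-s["ee_pos"];print("tool shift",M.T@d)
for n in("top","scene"):
    W=np.load(n+"0.npy");r=np.hypot(W[...,0]-.53,W[...,1]-.172)
    for h in(.16,.2,.25):
        m=(W[...,2]>h)&(W[...,0]>.3);print(n,h,np.nanmin(np.where(m,r,9)),W[np.unravel_index(np.nanargmin(np.where(m,r,9)),r.shape)])
# notch direction: bright notch pixel of top crop projected on z=.098
c=arm.get_calibration("top");K=np.array(c["camera_matrix"]);E=np.array(c["extrinsics"])
for uv in([279.7,262.],[283,266]):
    q=cv2.undistortPoints(np.array([[uv]]),K,np.array([c["k1"],0,0,0.])).ravel()
    ray=E[:3,:3].T@[*q,1];o=-E[:3,:3].T@E[:3,3];p=o+ray*(.098-o[2])/ray[2];print(p,np.degrees(np.arctan2(p[1]-.173,p[0]-.531))%360)
E
```

```text
[[-0.918  0.397 -0.   ]
 [ 0.397  0.918 -0.   ]
 [ 0.    -0.    -1.   ]]
tool shift [-0.41835283 -0.18192705  0.01862966]
top 0.16 0.035145940940333645 [0.50570726 0.19739881 0.16035098]
top 0.2 0.1800629445635352 [0.71006014 0.17099471 0.54867839]
top 0.25 0.1800629445635352 [0.71006014 0.17099471 0.54867839]
scene 0.16 0.1835811209613266 [0.71334265 0.18135421 0.55218749]
scene 0.2 0.1835811209613266 [0.71334265 0.18135421 0.55218749]
scene 0.25 0.1835811209613266 [0.71334265 0.18135421 0.55218749]
[0.43709481 0.17492734 0.098     ] 178.8242101366639Traceback (most recent call last):
  File "<stdin>", line 12, in <module>
cv2.error: OpenCV(4.12.0) /io/opencv/modules/calib3d/src/undistort.dispatch.cpp:538: error: (-215:Assertion failed) npoints >= 0 && src.isContinuous() && (depth == CV_32F || depth == CV_64F) in function 'undistortPoints'
```

>>> {"fn": "step_arm", "kwargs": {"deltas": [[-0.0299,-0.013,0,0,0,0,-1],[-0.0299,-0.013,0,0,0,0,-1],[-0.0299,-0.013,0,0,0,0,-1],[-0.0299,-0.013,0,0,0,0,-1],[-0.0299,-0.013,0,0,0,0,-1],[-0.0299,-0.013,0,0,0,0,-1],[-0.0299,-0.013,0,0,0,0,-1],[-0.0299,-0.013,0,0,0,0,-1],[-0.0299,-0.013,0,0,0,0,-1],[-0.0299,-0.013,0,0,0,0,-1],[-0.0299,-0.013,0,0,0,0,-1],[-0.0299,-0.013,0,0,0,0,-1],[-0.0299,-0.013,0,0,0,0,-1],[-0.0299,-0.013,0,0,0,0,-1],[0,0,0,0,0,6.2,-1],[0,0,0,0,0,6.2,-1],[0,0,0,0,0,6.2,-1],[0,0,0,0,0,6.2,-1],[0,0,0,0,0,6.2,-1],[0,0,0,0,0,0,-1]], "squeeze": 8}}

```text
time: 2.57
ee_pos: [0.5302, 0.1718, 0.2186]
eef_rot: [1.442, 2.791, 0.0]
force: [-0.8, -0.1, -0.1]
width: 1.001
gripper_force: 0.0
```

```bash
cat >> h.py <<'E'
from scipy.spatial.transform import Rotation as Ro
def st(tgt=None):
    s=arm.observe();M=Ro.from_rotvec(s["eef_rot"]).as_matrix()
    print("t",round(s["time"],2),"pos",np.round(s["ee_pos"],4),"xdir",round(np.degrees(np.arctan2(M[1,0],M[0,0])),1),"F",np.round(s["force"],1),"T",np.round(s["ft_torque"],2),"w",round(s["width"]*93,1),"gf",s["gripper_force"],"q",np.round(s["q"],2))
    if tgt is not None: print("shift",np.round(M.T@(np.array(tgt)-s["ee_pos"]),4))
E
python3 -c "
from h import *
st([.53,.172,.127])"
```

```text
t 2.57 pos [0.5302 0.1718 0.2186] xdir 125.4 F [-0.8 -0.1 -0.1] T [-0.02  0.05  0.05] w 93.1 gf 0.0 q [ 0.23  0.36  1.63  0.    1.15 -0.39]
shift [ 0.0003 -0.0001  0.0916]
```

>>> {"fn": "step_arm", "kwargs": {"deltas": [[0,0,0.02,0,0,0,-1],[0,0,0.02,0,0,0,-1],[0,0,0.02,0,0,0,-1],[0,0,0.0166,0,0,0,-1],[0,0,0.01,0,0,0,0],[0,0,0.005,0,0,0,0.3],[0,0,0,0,0,0,1],[0,0,0,0,0,0,1],[0,0,0,0,0,0,1],[0,0,0,0,0,0,1],[0,0,0,0,0,0,1],[0,0,0,0,0,0,1],[0,0,0,0,0,0,1],[0,0,0,0,0,0,1]], "squeeze": 8}}

```text
time: 3.73
ee_pos: [0.5302, 0.1718, 0.1272]
eef_rot: [1.435, 2.795, 0.0]
force: [-0.4, 0.4, -0.3]
width: 0.329
gripper_force: 0.0
```

```bash
python3 -c "
from h import *
st()"
```

```text
t 3.73 pos [0.5302 0.1718 0.1272] xdir 125.6 F [-0.4  0.4 -0.3] T [-0.04  0.1  -0.  ] w 30.6 gf 0.0 q [ 0.23  0.47  1.72 -0.    0.95 -0.39]
```

Fingers are still closing; I'll wait, then turn 48° (tool −z).

>>> {"fn": "step_arm", "kwargs": {"deltas": [[0,0,0,0,0,0,1],[0,0,0,0,0,0,1],[0,0,0,0,0,0,1],[0,0,0,0,0,0,1],[0,0,0,0,0,0,1],[0,0,0,0,0,0,1]], "squeeze": 8}}

```text
time: 4.23
ee_pos: [0.5305, 0.172, 0.1271]
eef_rot: [1.435, 2.794, 0.001]
force: [3.9, 2.0, -1.5]
width: 0.173
gripper_force: 8.0
```

>>> {"fn": "step_arm", "kwargs": {"deltas": [[0,0,0,0,0,-4,1],[0,0,0,0,0,-4,1],[0,0,0,0,0,-4,1],[0,0,0,0,0,0,1]]}}

```text
time: 4.57
ee_pos: [0.5305, 0.172, 0.1272]
eef_rot: [1.131, 2.93, 0.001]
force: [3.0, 2.6, -1.1]
width: 0.177
gripper_force: 7.9
```

```bash
python3 -c "
from h import *
st()"
```

```text
t 4.57 pos [0.5305 0.172  0.1272] xdir 137.8 F [ 3.   2.6 -1.1] T [ 0.54 -0.64 -0.08] w 16.4 gf 7.926743254065514 q [ 0.23  0.47  1.72  0.    0.95 -0.6 ]
```

>>> {"fn": "step_arm", "kwargs": {"deltas": [[0,0,0,0,0,-4,1],[0,0,0,0,0,-4,1],[0,0,0,0,0,-4,1],[0,0,0,0,0,-4,1],[0,0,0,0,0,-4,1],[0,0,0,0,0,-4,1],[0,0,0,0,0,-4,1],[0,0,0,0,0,-4,1],[0,0,0,0,0,-4,1],[0,0,0,0,0,0,1]]}}

```text
time: 5.4
ee_pos: [0.5305, 0.172, 0.1271]
eef_rot: [0.172, 3.136, 0.001]
force: [3.3, 2.6, -1.1]
width: 0.176
gripper_force: 7.9
```

```bash
python3 - <<'E'
from h import *
st()
ims=[]
for n in("top","scene"):
    im,d=arm.grab_frame(n);u,v=(250,190) if n=="top" else (265,190)
    ims.append(cv2.resize(im[v:v+100,u:u+110,::-1],(400,364),interpolation=cv2.INTER_CUBIC))
cv2.imwrite("pics/d.png",np.hstack(ims))
E
```

```text
t 5.4 pos [0.5305 0.172  0.1271] xdir 173.7 F [ 3.3  2.6 -1.1] T [ 0.67 -0.69 -0.07] w 16.3 gf 7.918494567275047 q [ 0.23  0.47  1.72  0.    0.95 -1.23]
```

View pics/d.png

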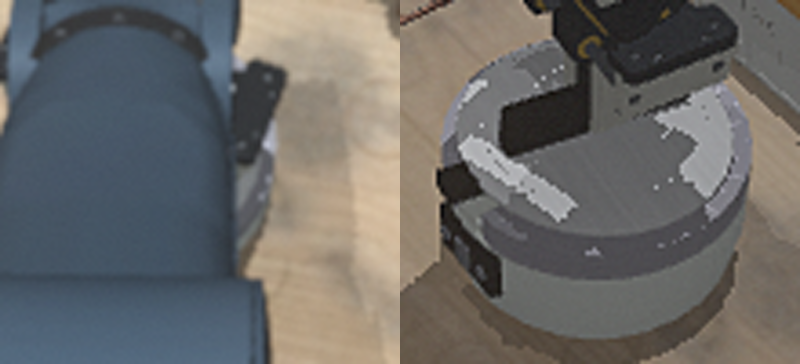

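The scene view shows the tab (455,180) a little short of the notch (475,205). I'll loosen the fingers to about 19 mm so the lid can drop, and push on slowly.

>>> {"fn": "step_arm", "kwargs": {"deltas": [[0,0,0,0,0,0,0.59],[0,0,0,0,0,0,0.59],[0,0,0,0,0,-2,0.59],[0,0,0,0,0,-2,0.59],[0,0,0,0,0,-2,0.59],[0,0,0,0,0,-2,0.59],[0,0,0,0,0,-2,0.59],[0,0,0,0,0,-1,0.59],[0,0,0,0,0,-1,0.59],[0,0,0,0,0,-1,0.59],[0,0,0,0,0,-1,0.59],[0,0,0,0,0,0,0.59]]}}

```text
time: 6.5
ee_pos: [0.5298, 0.1715, 0.1269]
eef_rot: [0.211, -3.133, 0.001]
force: [0.1, -0.5, -0.2]
width: 0.203
gripper_force: 1.2
```

```bash
cat >> h.py <<'E'
def look():
    im,d=arm.grab_frame("scene");W=cloud("scene",d);g=im.max(2)
    near=np.hypot(W[...,0]-.53,W[...,1]-.172)<.12
    z=W[...,2]
    # plane of lid-top outer band (4..6 mm above flange): bright points, radius 55..80
    r=np.hypot(W[...,0]-.53,W[...,1]-.172);m=(r>.055)&(r<.08)&(z>.1)&(z<.128)&(g>90)
    P=W[m];A=np.c_[P[:,0]-.53,P[:,1]-.172,np.ones(len(P))]
    for _ in range(3):
        c=np.linalg.lstsq(A,P[:,2],rcond=None)[0];k=abs(A@c-P[:,2])<.004;A,P=A[k],P[k]
    print("plane slope xy",np.round(c[:2],3),"centre z",round(c[2],4),len(P))
    return im,W
E
python3 -c "
from h import *
st();im,W=look()"
```

```text
t 6.5 pos [0.5298 0.1715 0.1269] xdir -172.3 F [ 0.1 -0.5 -0.2] T [-0.09  0.09 -0.02] w 18.9 gf 1.1610211862716824 q [ 0.23  0.47  1.72 -0.    0.95 -1.48]
plane slope xy [0.01 0.  ] centre z 0.1118 1128
```

```bash
python3 - <<'E'
from h import *
im,W=look();cv2.imwrite("pics/e.png",cv2.resize(im[190:290,265:375,::-1],(660,600),interpolation=cv2.INTER_CUBIC))
E
```

```text
plane slope xy [ 0.01  -0.002] centre z 0.1118 1149
```

View pics/e.png

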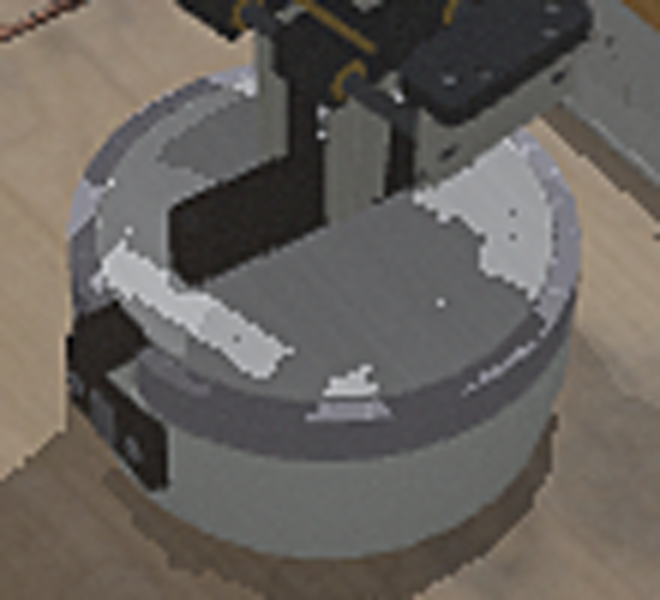

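The tab (105,340) is just left of the notch (130,375) and the flange seems still raised, so I'll push a few degrees more.

>>> {"fn": "step_arm", "kwargs": {"deltas": [[0,0,0,0,0,-1,0.59],[0,0,0,0,0,-1,0.59],[0,0,0,0,0,-1,0.59],[0,0,0,0,0,0,0.59]]}}

```text
time: 6.93
ee_pos: [0.5301, 0.1718, 0.1269]
eef_rot: [0.294, -3.128, 0.0]
force: [0.6, 0.8, -1.6]
width: 0.208
gripper_force: 2.3
```

```bash
python3 - <<'E'
from h import *
st();im,W=look();np.save("s2.npy",W);cv2.imwrite("pics/s2.png",im[...,::-1])
# ridge top/tab angles: dark points
def info(W,g,c=(.531,.173)):
    r=np.hypot(W[...,0]-c[0],W[...,1]-c[1]);T=W[(r>.09)&(r<.112)&(g<75)&(W[...,2]>.098)&(W[...,2]<.125)]
    a=np.degrees(np.arctan2(T[:,1]-c[1],T[:,0]-c[0]))%360
    k=(a>100)&(a<200);print("tab ang",np.round(np.percentile(a[k],[5,50,95]),1),"z",np.round(np.percentile(T[k,2],[5,50,95]),4),k.sum())
    m=(r>.03)&(r<.07)&(g<75)&(W[...,2]>.125)&(W[...,2]<.17)&(W[...,0]<.51);Q=W[m]
    print("ridge end z max",np.percentile(Q[:,2],97),len(Q))
info(W,im.max(2))
info(np.load("scene0.npy"),cv2.imread("pics/scene0.png").max(2))
E
```

```text
t 6.93 pos [0.5301 0.1718 0.1269] xdir -169.3 F [ 0.6  0.8 -1.6] T [0.01 0.04 0.01] w 19.3 gf 2.2939794114790857 q [ 0.23  0.47  1.72  0.    0.95 -1.53]
plane slope xy [0.012 0.002] centre z 0.1119 1136
tab ang [174.8 181.3 186.5] z [0.099  0.1063 0.11  ] 62
ridge end z max 0.1489368473347938 176
tab ang [118.6 128.2 194.1] z [0.0996 0.1167 0.1203] 55
ridge end z max 0.15742742393940043 150
```

Heights dropped by 9–10 mm: the tab went from 0.117 to 0.106 and the ridge end from 0.157 to 0.149, the home level. I'll turn back to relieve contact, open, retreat and verify.

>>> {"fn": "step_arm", "kwargs": {"deltas": [[0,0,0,0,0,3,0.5],[0,0,0,0,0,3,0.3],[0,0,0,0,0,3,0],[0,0,0,0,0,0,-1],[0,0,0,0,0,0,-1],[0,0,0,0,0,0,-1],[0,0,0,0,0,0,-1],[0,0,0,0,0,0,-1],[0,0,-0.01,0,0,0,-1],[0,0,-0.03,0,0,0,-1],[0,0,-0.03,0,0,0,-1],[0,0,-0.03,0,0,0,-1],[0.03,0,0,0,0,0,-1],[0.035,0,0,0,0,0,-1],[0.035,0,0,0,0,0,-1],[0.035,0,0,0,0,0,-1],[0.03,0,0,0,0,0,-1],[0,0,0,0,0,0,-1]]}}

```text
time: 8.48
ee_pos: [0.3611, 0.1668, 0.2275]
eef_rot: [0.047, -3.14, 0.0]
force: [0.4, 0.5, 0.5]
width: 0.996
gripper_force: 0.0
```

```bash
python3 - <<'E'
from h import *
st();im,W=look();g=im.max(2)
R=W[(np.hypot(W[...,0]-.53,W[...,1]-.172)<.09)&(W[...,2]>.128)&(W[...,2]<.165)&(g<90)]
for x0 in np.arange(.46,.6,.02):
    k=(R[:,0]>=x0)&(R[:,0]<x0+.02)
    if k.sum()>5: print(round(x0,2),"ridge top z",np.round(np.percentile(R[k,2],95),4))
q=R[:,:2]-R[:,:2].mean(0);V=np.linalg.svd(q)[2];print("angle",np.degrees(np.arctan2(V[0,1],V[0,0])),R.mean(0))
cv2.imwrite("pics/f.png",cv2.resize(im[190:290,265:375,::-1],(660,600),interpolation=cv2.INTER_CUBIC))
E
```

```text
t 8.48 pos [0.3611 0.1668 0.2275] xdir -178.3 F [0.4 0.5 0.5] T [ 0.03 -0.04 -0.03] w 92.6 gf 0.0 q [ 0.32  0.06  2.    0.    1.09 -1.29]
plane slope xy [0.011 0.   ] centre z 0.1117 1315
0.46 ridge top z 0.1481
0.48 ridge top z 0.1489
0.5 ridge top z 0.1483
0.52 ridge top z 0.1488
0.54 ridge top z 0.1496
0.56 ridge top z 0.1492
0.58 ridge top z 0.1488
angle 178.6862173005442 [0.52926489 0.16690122 0.14142886]
```

View pics/f.png

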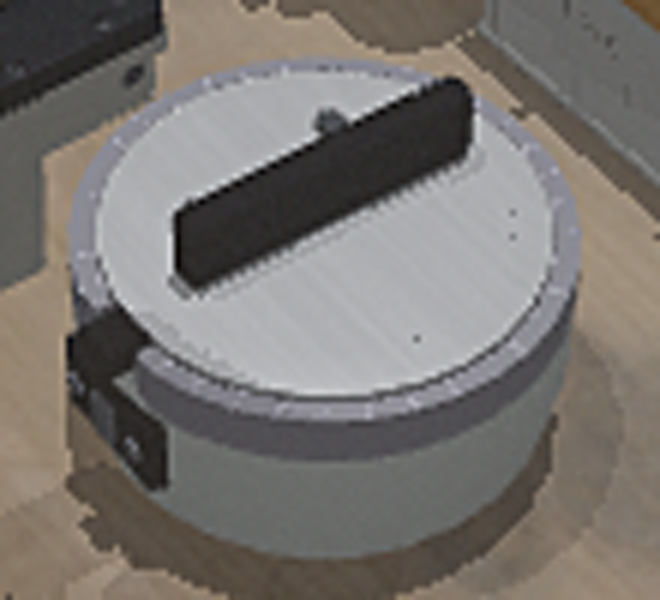

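The tab sits down in the notch at (105,345). The lid is flat, with the ridge top level at 0.148–0.149 along its length, and the gripper is clear. Handing in.

```bash
python3 -c "
from cell import arm
print(arm.close_job())"
```

```text
the job is handed in; nothing more can be done
None
```

The lid is turned home: its tab is in the notch and it lies flat, the gripper let go and is clear, the mug, salt cellar and shaker were not touched, and I handed the job in at about 8.5 s (no verdict was returned).

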